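# Clear the loupe out of the levelling press and make the stroke

### The job

A loupe has been left on the base of the specimen levelling press, in the way of its presser bar. Take it off the press and stand it upright on the bench, without tipping it over; then press the round black head of the press all the way down to its stop, so that the bar levels the two specimens, and let it spring back up. Leave everything else on the bench where it is.

Things in the scene. Friction and masses are not known exactly. Their poses are not given: they have to be found in the camera images.
- press: Fixed levelling press. Origin on the bench top; own x points to its back, y to its left, z up. Steel base plate: own x -95 to +85 mm, y -100 to +100 mm, 12 mm thick. Grey guide housing: own x +15 to +75, y -33 to +33 mm, up to 92 mm above the bench. All sizes in its own frame.
- bar_mid (a point): Middle of the underside of the steel presser bar, 58 mm above the bench at rest, at press (-35, 0) mm. Bar: press x -48 to -22, y -80 to +80 mm, 10 mm thick; an 18 mm wide arm at its height runs back from it to the plunger. Under it two resin specimens (31 mm wide, tops 32 mm above the bench) are stuck down at press (-35, +60) and (-35, -60) mm.
- head_top (a point): Top centre of the round black palm head (43 mm wide, 20 mm high) on top of the plunger, on the press at own (+45, 0) mm, 138 mm above the bench at rest. It goes straight down 26 mm with the bar.
- press_head (a joint): Travel of head and bar: 0 = up, 0.026 m = down on its stop. The spring takes about 5 N to start and 14 N at the stop, and lifts the head back. With the loupe under the bar it sticks at about 0.008.
- loupe: Black waisted eyepiece loupe, 36 mm wide, 38 mm high, 32 to 60 g; origin at the centre of its underside, z up its axis. It stands on the base plate (12 mm up) with its rear edge under the front edge of the presser bar, 8 mm below it, so it must come out towards the front of the press (own -x) before it can be lifted; its front half is free.
- cleaner: brown bottle, black cap, 54 mm wide, 132 mm high; bystander left of and behind the press; origin at the centre of its underside
- etchant: white bottle, red cap, 48 mm wide, 115 mm high; bystander at the back left; origin at the centre of its underside
- oil: small yellow bottle, black cap, 34 mm wide, 83 mm high; bystander to the right; origin at the centre of its underside
- swab_jar: clear jar of cotton swabs, 68 mm wide, 82 mm high; bystander to the right; origin at the centre of its underside
- test_block_0: bare steel disc, 64 mm wide, 13 mm thick; bystander to the right; origin at the centre of its underside
- caliper: digital caliper lying flat, 71 x 230 x 16 mm; bystander far right; origin at the centre of its underside
- tweezers: steel tweezers lying beside the press on its +y side, 13 x 121 x 8 mm, long along own y; bystander; origin at the centre of its underside
- mount_1: black resin specimen, 31 mm wide, 21 mm high, on the bench beside the press on its -y side towards the back; bystander; origin at the centre of its underside
Not all that is in view belongs to the job. What is meant by the loupe is not purple or yellow, and is the smaller of those in its own colour.

How it is judged (in metres and radians):
On the way, in this order (a step that is already met when the one before it is completed fails the run):
1. the loupe stands upright on the bench, off the press and let go (height (world z) of loupe between -0.006 and 0.006 m and angle between loupe's own z axis and vertical below 0.12 rad and linear speed of loupe below 0.02 m/s and contact force between the fingers and loupe below 0.1 N and value of joint press_head below 0.02 m), for 0.2 s.
2. the head is pressed down to its stop (value of joint press_head above 0.0235 m), for 0.1 s.
At the end, for the whole second after the job is handed in: The loupe stands at rest on the bench, beside the press base (its underside within 6 mm of the bench top), within 7 degrees of upright and released; the head, after being pressed to within 2.5 mm of its stop, is back up to within 3 mm (height (world z) of loupe between -0.006 and 0.006 m and angle between loupe's own z axis and vertical below 0.12 rad and linear speed of loupe below 0.02 m/s and contact force between the fingers and loupe below 0.1 N and value of joint press_head below 0.003 m); the robot touches nothing.
It fails at once if the loupe is tipped over (more than 40 degrees) (angle between loupe's own z axis and vertical above 0.7 rad).
It fails at once if another thing is shifted by more than 30 mm (distance of any of cleaner, etchant, oil, swab_jar, test_block_0, caliper, tweezers, mount_1 from where it was at the start of the episode above 0.03 m).
It fails at once if a bottle, the jar or the loose specimen is tipped over (angle between any of cleaner, etchant, oil, swab_jar, mount_1's own z axis and vertical above 0.6 rad).
It also fails if it takes over 54 s, if anything falls off the work surface, if the arm or the gripper's body presses on something with over 40 N, if the wrist force passes 120 N, or if a joint passes its speed limit or range.

### The arm

A 6-joint arm with a two-finger parallel gripper is mounted at the origin on a cart in front of the work surface, level with it; the furniture and walls round the work are solid. World frame = base frame: x ahead of the robot, y to its left, z up, the work surface at z = 0. Lengths are in mm, angles in rad, forces in N, time in s.
With the tool pointing down it reaches from about 300 to 775 mm from the base axis. Payload 14.6 kg.
Tool frame: the origin (TCP) lies between the finger pads; the fingertips stand 22 mm ahead of it and the grasp point (between the pads) lies 3 mm ahead of it (finger_overhang is the distance from the TCP to the fingertips, in mm); z points along the fingers, y is the direction in which the jaws open and shut (so a half turn about z gives the same grasp; the last joint's range is limited). The gripper opens to 94 mm and grips with 3 to 60 N. Pads are 16 mm wide; open, the fingers measure 119 mm over their backs; the gripper's body (75 mm by 177 mm) begins 78 mm behind the grasp point.
Start: joints at [1.246, 0.3, 1.521, -0, 1.321, -0.067], TCP at [140.222, 531.815, 227.446] pointing down, gripper open.
Joint ranges: [-3.03, 3.03], [-0.79, 2.21], [0.23, 2.52], [-1.04, 4.18], [0, 3.07], [-2.55, 2.55]. Speed limits (rad/s): [2.22, 2.22, 2.57, 3.14, 3.14, 3.14].

### API

Orientations are given as [roll, pitch, yaw] about the fixed x, y, z axes, in that order (R = Rz(yaw) Ry(pitch) Rx(roll)).
In Python, from cell import * gives the robot as it stands.
- The arm moves only by the tool jog_arm, never from a script. Its argument "increments" is a list of rows, each a list of 7 numbers: the shift along the tool's x, y, z in cm, then the turn, a rotation vector about the tool's x, y, z in degrees, then the finger opening in cm, from 0 to 9.4. In form: [[x, y, z, wx, wy, wz, grip], ...]. A call has 1 to 20 rows; each row shifts and turns the commanded pose from where the row before left it, along the tool's axes as they then stand; what a row does not reach is not made up. A row lasts 1/8 s, in which the tool goes at most 62.5 mm and 10.7 degrees, less where a joint would pass 70% of its speed; a pose out of reach is approached as far as the arm can. A call is refused whole if a number of a shift passes 6.25 or a number of a turn 10.7, either way. A call with a gripper value outside its range is refused whole. The fingers move at their own pace and stop on an object; "squeeze" is the grip in N (left out, the last holds). Time passes only in rows, so rows that do not move let the fingers close. It gives the time, the measured TCP pose, the force and the opening at its end, in the units of the state.
- read_state(): the state, without advancing time (a new reading comes with each control period).
- camera(name): name is "side" or "top"; returns a dict with "image" (384x512x3 uint8, red, green, blue), "K" (3x3 intrinsics, pixels), "k1" (the pictures are not rectified: a ray, as slopes to the right and down, at radius r is drawn at 1 + k1 r^2 times it, then the intrinsics apply), "rvec" (rotation vector, rad) and "tvec" (3), from world to camera coordinates, as OpenCV has them. Camera axes: x right, y down, z forward; pixel columns grow to the right and rows downward; lengths in mm; the calibration is good to about 2 mm. A picture is of the moment at which its call begins. There is no depth.
- sign_off(): hands the job in, once; it reports no verdict.
Trained networks look in a picture, given as the dict that the camera call returned (one of the last four; its "shot" number tells which), for a name from the list of things; names that differ only in an ending like _2 or _b are one class to them, and where a whole thing is asked for, a point or a joint stands for the part that bears it (a point fixed in the world has none). Each returns a list of dicts, best first, with "conf" (0 to 1); they miss things now and then, are a little off and sometimes report something else, mostly with a low value. They report only what shows in the picture. A call takes as long as a camera call. They do not tell look-alikes from the thing itself.
- recognise(picture, name): "centre" ([x, y, z] in mm, in the coordinates of the camera as it stood for that picture, good to about 4 mm: the middle of the surface that is visible of it).
- regions_of(picture, name): "mask" (384x512 bool, what is visible of it).
The state is a dict: "clock": time; "joints": joint angles; "qd": joint speeds; "effort": joint torques, N m; "eef_pos": TCP position; "eef_rot": TCP orientation; "wrist_force": force on the tool from outside, world axes, zero at the start; "moment": the same for the moment, N m; "finger_gap": finger opening in mm.
Only numpy, scipy, OpenCV 4.12 (cv2) and the standard library are available. Lean on these libraries where they do the work, as an engineer would, in place of code of your own. Each camera call takes 0.05 s, during which the arm holds its last target.

## Working session

There is one attempt and no reset: what is moved stays moved. The work goes in short steps, Python scripts to look and compute and a tool call to move; the robot and the scene stay as the last step left them, time stands still between calls to the robot, and variables do not carry over. Pictures are saved under pics/ and viewed, and the job is handed in when it is done.

Besides the shell and the picture viewer there is one more tool, called as name([rows], argument=value, ...), one row to a line, values as JSON. jog_arm: Moves the arm, as the interface text tells. Its arguments: {"type":"object","properties":{"increments":{"type":"array"},"squeeze":{"type":"number"}},"required":["increments"]}

```bash
mkdir -p pics
cat > h.py <<'E'
from cell import *
import numpy as np, cv2
def w(c,p):
    R=cv2.Rodrigues(np.array(c["rvec"],float))[0]; return R.T@(np.array(p,float)-np.array(c["tvec"],float).ravel())
def proj(c,P):
    K=np.array(c["K"]);R=cv2.Rodrigues(np.array(c["rvec"],float))[0]
    q=R@np.array(P,float)+np.array(c["tvec"],float).ravel(); a=q[:2]/q[2]; a=a*(1+c["k1"]*(a@a)); return K[:2,:2]@a+K[:2,2]
def ray(c,uv,z):
    K=np.array(c["K"],float);u=cv2.undistortPoints(np.array([[uv]],float),K,np.array([c["k1"],0,0,0],float))[0,0]
    R=cv2.Rodrigues(np.array(c["rvec"],float))[0];t=np.array(c["tvec"],float).ravel()
    o=-R.T@t;d=R.T@np.array([u[0],u[1],1]);return o+d*(z-o[2])/d[2]
def save(c,n): cv2.imwrite("pics/"+n,c["image"][:,:,::-1])
E
python3 - <<'E'
from h import *
s=read_state();print(s)
for n in("side","top"):
    c=camera(n);save(c,n+"0.png");print(n,c["K"],c["k1"])
    for t in["press","bar_mid","head_top","loupe","cleaner","etchant","oil","swab_jar","test_block_0","caliper","tweezers","mount_1"]:
        for r in recognise(c,t)[:5]:
            if r["conf"]>.2:
                p=w(c,r["centre"]);print(n,t,round(r["conf"],2),p.round(0),proj(c,p).round(0))
E
```

```text
{'clock': 0.0, 'joints': array([ 1.24639448e+00,  3.00498152e-01,  1.52159323e+00, -6.86719617e-06,
        1.32065129e+00, -6.65450497e-02]), 'qd': array([-0.00092958,  0.00028855, -0.00050373, -0.00020868, -0.00040381,
       -0.00072925]), 'effort': array([-4.66998936e-04, -5.31807017e+01, -3.52742851e+01,  7.09010242e-02,
        2.43107253e-02, -6.10261282e-05]), 'eef_pos': array([140.15644067, 531.60393932, 226.86632578]), 'eef_rot': array([-3.14044474e+00, -6.98344195e-05,  2.88373752e+00]), 'wrist_force': array([-0.14964681,  0.73758308, -0.44075115]), 'moment': array([ 0.003057  , -0.00329202, -0.01454295]), 'finger_gap': 93.82838161838767}
side [[399.29805672   0.         253.8076471 ]
 [  0.         399.29805672 187.29296997]
 [  0.           0.           1.        ]] -0.07667616694216332
side press 0.62 [567. -50.  14.] [243. 198.]
side bar_mid 0.79 [549. -29.  70.] [235. 182.]
side head_top 0.83 [547. -23.  72.] [234. 180.]
side loupe 0.72 [480. 151.  36.] [199. 164.]
side loupe 0.67 [ 386. -147.   20.] [197. 231.]
side cleaner 0.96 [654. 257.  70.] [234. 131.]
side etch
[... 635 characters left out ...]
_mid 0.72 [656. 271.  86.] [149. 171.]
top head_top 0.97 [548. -15.  69.] [225. 202.]
top loupe 0.67 [485. 165.  37.] [178. 218.]
top loupe 0.63 [400.  10.  43.] [218. 241.]
top loupe 0.39 [509.  -7.  37.] [224. 212.]
top cleaner 0.72 [653. 269.  87.] [149. 172.]
top etchant 0.74 [550. -17.  71.] [226. 201.]
top etchant 0.47 [717. 178.  75.] [175. 156.]
top oil 0.64 [ 676. -354.   60.] [316. 169.]
top swab_jar 0.69 [ 583. -469.   23.] [344. 195.]
top test_block_0 0.76 [ 510. -384.   15.] [322. 214.]
top caliper 0.9 [ 425. -500.    5.] [350. 236.]
top tweezers 0.27 [ 614. -158.   23.] [264. 186.]
top mount_1 0.57 [ 614. -156.   24.] [263. 186.]
top mount_1 0.53 [ 509. -383.   13.] [321. 214.]
```

Run:
```python
import cv2
for n,(x0,y0,x1,y1) in {"side":(150,100,350,250),"top":(120,130,320,280)}.items():
    im=cv2.imread(f"pics/{n}0.png"); cv2.imwrite(f"pics/{n}0c.png",cv2.resize(im[y0:y1,x0:x1],(800,600),interpolation=cv2.INTER_CUBIC))
```

```text
(no output)
```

View pics/side0.png

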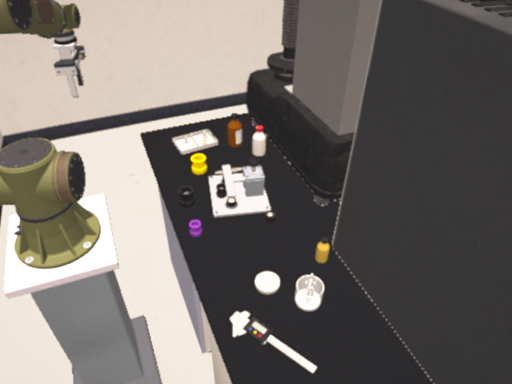

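View pics/top0.png

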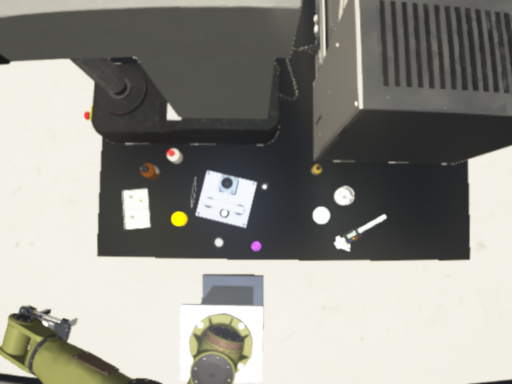

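```bash
sleep 1
```

```text
(no output)
```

View pics/side0c.png

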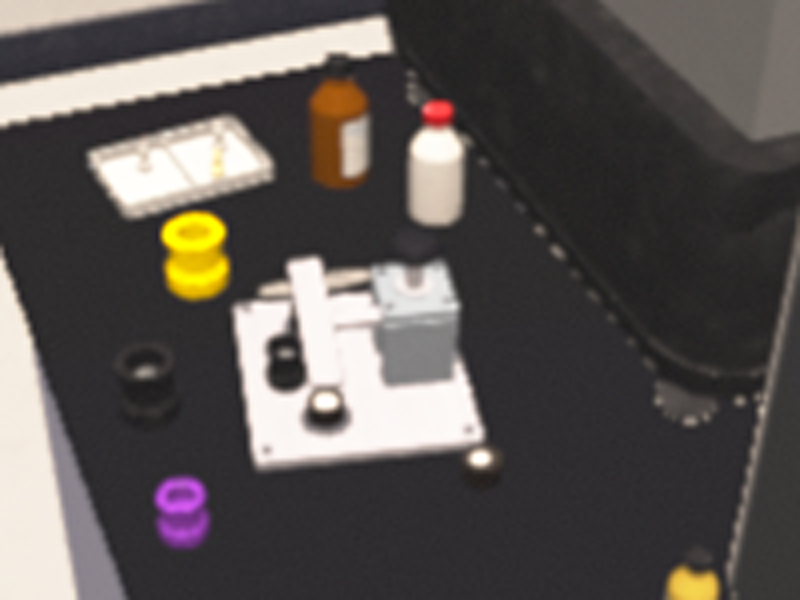

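View pics/top0c.png

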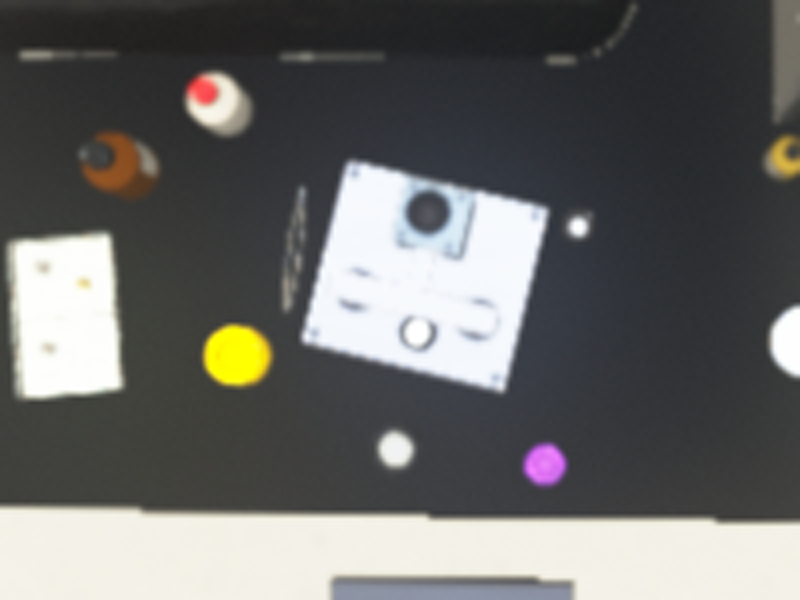

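Loupe candidates are yellow (side 199,164), purple (196,228), a larger black one on the bench (187,195) and a small black one on the press base (221,189). The target is the small black one on the press (top view 224,213).

Run:
```python
from h import *
from scipy.optimize import least_squares
c=camera("top");im=c["image"].astype(int)
g=im.min(2)
m=((g>110)).astype(np.uint8);x0=np.zeros_like(m);x0[165:232,190:262]=m[165:232,190:262];
n,l,s,_=cv2.connectedComponentsWithStats(x0);k=1+np.argmax(s[1:,4]);
cnt=max(cv2.findContours((l==k).astype(np.uint8),0,2)[0],key=cv2.contourArea)
hull=cv2.convexHull(cnt);print(cv2.minAreaRect(hull),s[k])
q=cv2.approxPolyDP(hull,4,True)[:,0];print(q.tolist())
# fit: silhouette area matching via hull points' world distance to rect
pts=np.array([ray(c,p,12)[:2] for p in cnt[:,0].astype(float)])
def f(v):
    a=v[2];d=pts-v[:2];X=d@[np.cos(a),np.sin(a)];Y=d@[-np.sin(a),np.cos(a)]
    # rect centered x -5, halves 90,100 (shrunk by half px ~ 1.2mm)
    dx=abs(X+5)-(90-v[3]);dy=abs(Y)-(100-v[3])
    return np.maximum(dx,dy)
r=least_squares(f,[560,-10,-.24,1],loss="soft_l1",f_scale=1.5)
print("press",r.x,np.median(abs(r.fun)))
x,y,a=r.x[:3]
W=lambda p:np.array([x+np.cos(a)*p[0]-np.sin(a)*p[1],y+np.sin(a)*p[0]+np.cos(a)*p[1],p[2]])
c2=camera("side")
for cc,n,o in((c,"top",(195,155)),(c2,"side",(190,150))):
    z=8;I=cv2.resize(cc["image"][o[1]:o[1]+72,o[0]:o[0]+96,::-1],None,fx=z,fy=z,interpolation=cv2.INTER_CUBIC)
    P=[[-95,-100,12],[-95,100,12],[85,100,12],[85,-100,12],[45,0,138],[-48,80,68],[-22,80,68],[-48,-80,68],[-22,-80,68],[-35,60,32],[-35,-60,32],[15,33,92],[15,-33,92],[75,33,92],[75,-33,92]]
    for p in P:
        uv=(proj(cc,W(p))-o+.5)*z; cv2.circle(I,tuple(int(t) for t in uv),3,(0,0,255),-1)
    cv2.imwrite(f"pics/{n}1.png",I)
```

```text
((225.91177368164062, 198.35293579101562), (52.872764587402344, 48.26458740234375), 14.03624439239502) [ 195  170   62   58 2454]
[[207, 170], [256, 182], [245, 227], [195, 215]]
press [ 5.69091592e+02 -1.38019042e+01 -2.24508088e-01 -1.01614583e+00] 1.3784198377123857
```

```bash
sleep 2
```

```text
(no output)
```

View pics/top1.png

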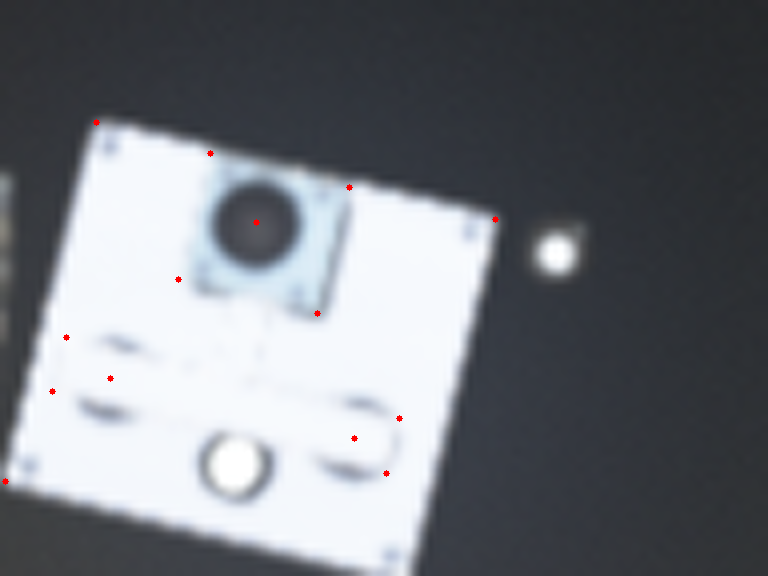

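View pics/side1.png

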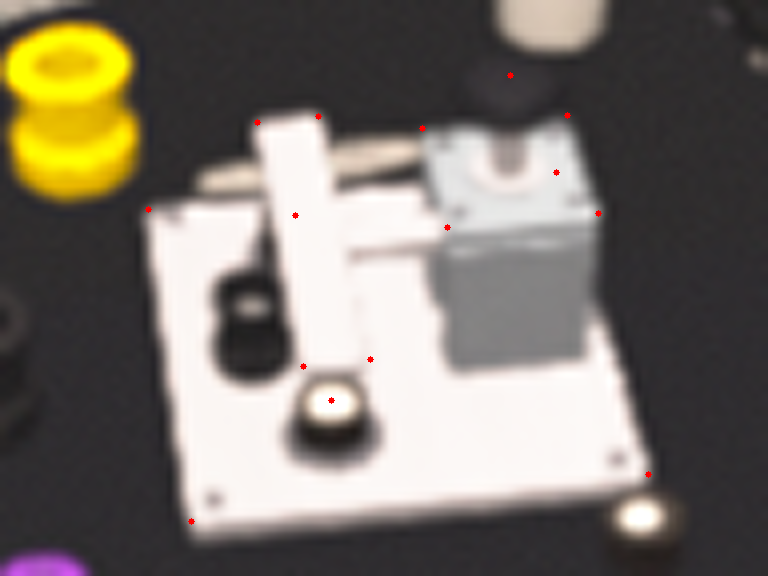

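The press fit agrees in both views: the red model points sit on the plate corners, the head at (226,182) in the top view, and the specimens. The small black loupe on the base is at top (224,212) and side (221,189).

Run:
```python
from h import *
from scipy.optimize import least_squares
x,y,a=569.1,-13.8,-.2245
W=lambda p:np.array([x+np.cos(a)*p[0]-np.sin(a)*p[1],y+np.sin(a)*p[0]+np.cos(a)*p[1],p[2]])
inv=lambda P:np.array([[np.cos(a),np.sin(a)],[-np.sin(a),np.cos(a)]])@(np.array(P[:2])-[x,y])
T=camera("top");S=camera("side")
for c,n in((T,"t"),(S,"s")):
    for r in recognise(c,"loupe"):
        print(n,r["conf"],w(c,r["centre"]).round(0))
    for r in regions_of(c,"loupe"):
        yy,xx=np.nonzero(r["mask"]);print(n,"mask",round(r["conf"],2),xx.min(),xx.max(),yy.min(),yy.max(),xx.mean().round(1),yy.mean().round(1))
L=ray(T,(195+236/8-.5,155+465/8-.5),50);print("top L",L,inv(L))
L2=ray(S,(190+250/8-.5,150+303/8-.5),50);print("side L",L2,inv(L2))
for yy in(385,):
  L3=ray(S,(190+252/8-.5,150+yy/8-.5),12);print("side front-bottom",L3,inv(L3))
print("head",W([45,0,138]))
I=cv2.resize(S["image"][150:222,190:286,::-1],None,fx=8,fy=8,interpolation=cv2.INTER_CUBIC)
J=cv2.resize(T["image"][155:227,195:291,::-1],None,fx=8,fy=8,interpolation=cv2.INTER_CUBIC)
for c,K,o,nm in((S,I,(190,150),"side2"),(T,J,(195,155),"top2")):
  for z,r in((50,18),(12,18)):
    for t in np.linspace(0,6.28,40):
        uv=(proj(c,[L[0]+r*np.cos(t),L[1]+r*np.sin(t),z])-o+.5)*8;cv2.circle(K,tuple(int(q) for q in uv),1,(0,0,255),-1)
  cv2.imwrite(f"pics/{nm}.png",K[200:600,:500])
# other loupe and things on bench
for nm,px in(("bigblack",(218.5,242)),("purple",(256,246)),("yellow",(179,219))):
    print(nm,ray(T,px,40))
```

```text
t 0.54 [484. 165.  38.]
t mask 0.63 220 228 209 216 224.0 212.6
t mask 0.56 213 225 235 247 218.8 241.3
t mask 0.46 172 186 212 225 179.3 218.3
t mask 0.44 251 261 240 251 256.0 245.2
s 0.83 [395.  -7.  31.]
s 0.69 [ 384. -146.   25.]
s 0.58 [476. 152.  39.]
s 0.53 [509. -17.  35.]
s mask 0.72 191 205 154 174 198.2 163.7
s mask 0.53 179 193 186 206 186.1 195.8
s mask 0.52 265 274 211 222 269.4 216.5
s mask 0.51 189 201 220 236 194.9 228.2
s mask 0.48 217 225 184 197 220.9 190.5
top L [507.70564553  -9.82456495  50.        ] [-60.73870332  -9.79187229]
side L [504.7588568  -16.50371547  50.        ] [-62.12463859 -16.9594241 ]
side front-bottom [502.33332535 -22.10099967  12.        ] [-63.24324118 -22.9562167 ]
head [612.97074923 -23.81785217 138.        ]
bigblack [396.80947199   9.66458724  40.        ]
purple [ 383.99718295 -132.02086541   40.        ]
yellow [480.97876781 161.86498248  40.        ]
```

```bash
sleep 2
```

```text
(no output)
```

View pics/side2.png

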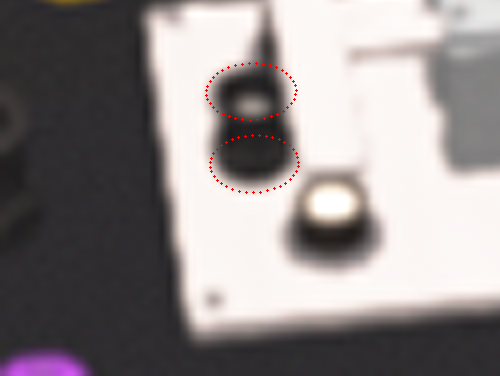

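View pics/top2.png

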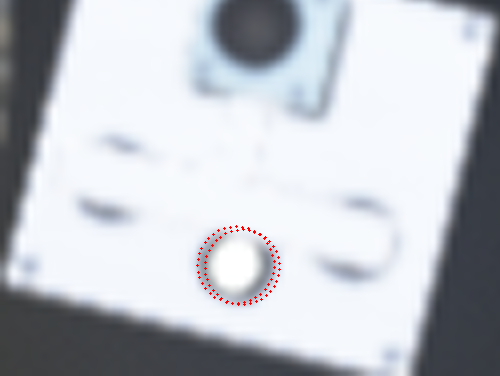

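jog_arm([
  [0,0,0,0,0,-1.9,9.4],
  [-1.4,-1.3,0,0,0,0,9.4],
  [-2.8,-2.63,0,0,0,0,9.4],
  [-2.8,-2.63,0,0,0,0,9.4],
  [-2.8,-2.63,0,0,0,0,9.4],
  [-2.8,-2.63,0,0,0,0,9.4],
  [-2.8,-2.63,0,0,0,0,9.4],
  [-2.8,-2.63,0,0,0,0,9.4],
  [-2.8,-2.63,0,0,0,0,9.4],
  [-2.8,-2.63,0,0,0,0,9.4],
  [-2.8,-2.63,0,0,0,0,9.4],
  [-2.8,-2.63,0,0,0,0,9.4],
  [-2.8,-2.63,0,0,0,0,9.4],
  [-2.8,-2.63,0,0,0,0,9.4],
  [-2.8,-2.63,0,0,0,0,9.4],
  [-2.8,-2.63,0,0,0,0,9.4],
  [-2.8,-2.63,0,0,0,0,9.4],
  [-2.8,-2.63,0,0,0,0,9.4],
  [-1.4,-1.3,0,0,0,0,9.4],
  [0,0,0,0,0,0,9.4],
])

```text
clock: 4.2
eef_pos: [504.5, -10.4, 227.2]
eef_rot: [-3.142, -0.0, 2.915]
wrist_force: [-0.1, -0.1, -0.3]
finger_gap: 94.2
```

jog_arm([
  [0,0,2,0,0,0,9.4],
  [0,0,4,0,0,0,9.4],
  [0,0,4,0,0,0,9.4],
  [0,0,3,0,0,0,9.4],
  [0,0,0,0,0,0,9.4],
  [0,0,0,0,0,0,9.4],
])

```text
clock: 4.95
eef_pos: [505.1, -9.3, 98.9]
eef_rot: [3.141, 0.002, 2.918]
wrist_force: [-0.4, -0.5, 0.2]
finger_gap: 94.1
```

Run:
```python
from h import *
print(read_state()["eef_pos"])
S=camera("side");T=camera("top")
cv2.imwrite("pics/side3.png",cv2.resize(S["image"][130:230,170:290,::-1],(720,600),interpolation=cv2.INTER_CUBIC))
cv2.imwrite("pics/top3.png",cv2.resize(T["image"][150:250,170:290,::-1],(720,600),interpolation=cv2.INTER_CUBIC))
```

```text
[505.07471282  -9.30150916  98.88123219]
```

```bash
sleep 2
```

```text
(no output)
```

View pics/side3.png

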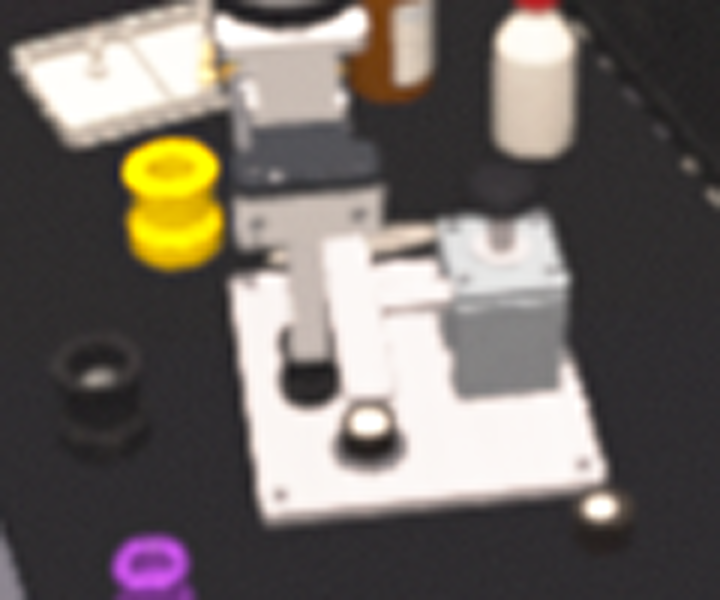

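View pics/top3.png

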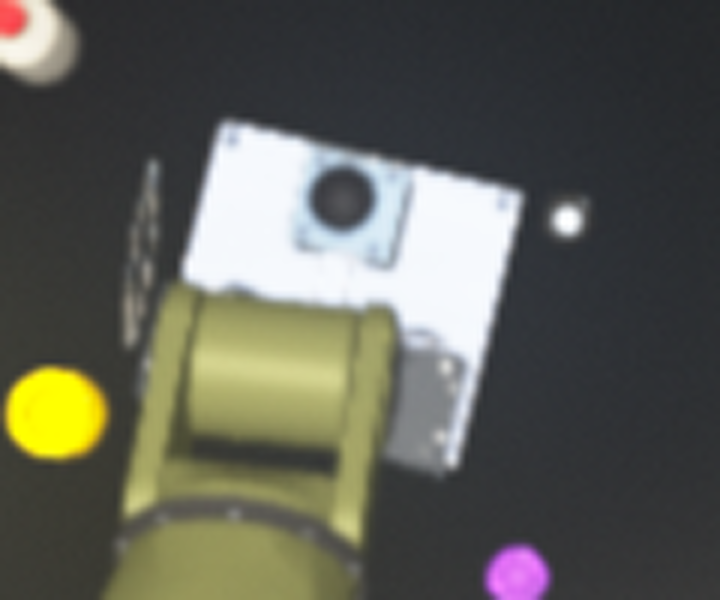

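The side view shows the open fingers (310,300 in the crop) centred over the black loupe and clear in front of the bar. I'm descending.

jog_arm([
  [0,0,2,0,0,0,9.4],
  [0,0,2,0,0,0,9.4],
  [0,0,1.3,0,0,0,9.4],
  [0,0,0.8,0,0,0,9.4],
  [0,0,0,0,0,0,9.4],
  [0,0,0,0,0,0,9.4],
])

```text
clock: 5.8
eef_pos: [505.0, -9.8, 37.0]
eef_rot: [3.141, 0.001, 2.917]
wrist_force: [-0.6, -0.2, -0.1]
finger_gap: 94.0
```

jog_arm([
  [0,0,0,0,0,0,6],
  [0,0,0,0,0,0,6],
  [0,0,0,0,0,0,5],
  [0,0,0,0,0,0,4.4],
  [0,0,0,0,0,0,4.0],
  [0,0,0,0,0,0,3.4],
  [0,0,0,0,0,0,2.5],
  [0,0,0,0,0,0,2.0],
  [0,0,0,0,0,0,2.0],
  [0,0,0,0,0,0,2.0],
], squeeze=10)

```text
clock: 7.05
eef_pos: [504.7, -9.8, 36.5]
eef_rot: [3.142, -0.0, 2.917]
wrist_force: [0.1, 0.2, 0.9]
finger_gap: 34.2
```

jog_arm([
  [0,0,-0.2,0,0,0,2],
  [0.3,0,0,0,0,0,2],
  [0.7,0,0,0,0,0,2],
  [1,0,0,0,0,0,2],
  [1,0,0,0,0,0,2],
  [1,0,0,0,0,0,2],
  [0,0,-0.5,0,0,0,2],
  [0,0,-1,0,0,0,2],
  [0,0,-2,0,0,0,2],
  [0,0,-1.5,0,0,0,2],
  [0,0,0,0,0,0,2],
], squeeze=10)

```text
clock: 8.43
eef_pos: [466.4, -1.0, 89.6]
eef_rot: [3.141, 0.002, 2.917]
wrist_force: [0.8, -1.2, -1.0]
finger_gap: 34.1
```

Run:
```python
from h import *
S=camera("side")
cv2.imwrite("pics/side4.png",cv2.resize(S["image"][130:230,170:290,::-1],(720,600),interpolation=cv2.INTER_CUBIC))
print(read_state()["wrist_force"])
```

```text
[ 0.16967267 -0.83900255 -0.99401864]
```

```bash
sleep 2
```

```text
(no output)
```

View pics/side4.png

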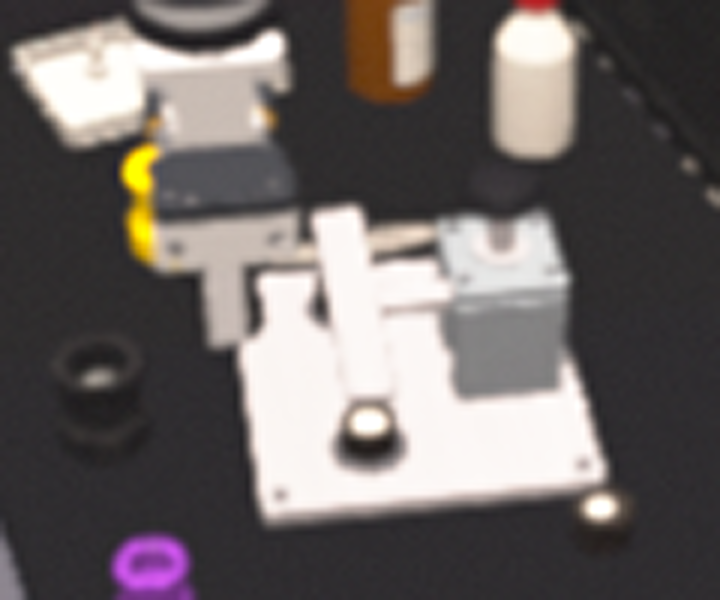

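jog_arm([
  [0,-1,0,0,0,0,2],
  [0,-2,0,0,0,0,2],
  [0,-2.5,0,0,0,0,2],
  [0,-2.5,0,0,0,0,2],
  [0,-2.5,0,0,0,0,2],
  [0,-2.5,0,0,0,0,2],
  [-1,-2.5,0,0,0,0,2],
  [-2,-1.5,0,0,0,0,2],
  [-1,-0.5,0,0,0,0,2],
  [0,0,1.5,0,0,0,2],
  [0,0,2,0,0,0,2],
  [0,0,1.5,0,0,0,2],
  [0,0,0.5,0,0,0,2],
  [0,0,0,0,0,0,2],
  [0,0,0,0,0,0,2],
], squeeze=10)

```text
clock: 10.35
eef_pos: [466.0, -180.5, 34.0]
eef_rot: [-3.141, 0.001, 2.917]
wrist_force: [0.4, 0.5, 0.3]
finger_gap: 34.4
```

Run:
```python
from h import *
S=camera("side")
cv2.imwrite("pics/side5.png",cv2.resize(S["image"][160:260,170:290,::-1],(720,600),interpolation=cv2.INTER_CUBIC))
print(read_state()["wrist_force"])
```

```text
[ 0.55357517  0.25378291 -0.18616149]
```

```bash
sleep 2
```

```text
(no output)
```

View pics/side5.png

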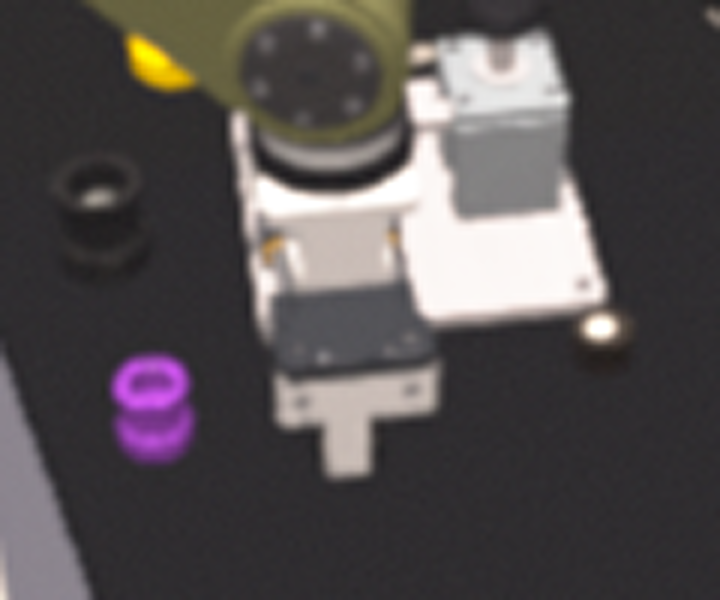

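jog_arm([
  [0,0,0.4,0,0,0,2],
  [0,0,0.3,0,0,0,2],
  [0,0,0.1,0,0,0,2],
  [0,0,0,0,0,0,2],
  [0,0,0,0,0,0,2],
])

```text
clock: 11.02
eef_pos: [465.8, -180.4, 25.5]
eef_rot: [-3.142, 0.0, 2.917]
wrist_force: [0.3, 1.0, -0.1]
finger_gap: 34.6
```

jog_arm([
  [0,0,0.07,0,0,0,2],
  [0,0,0,0,0,0,2],
  [0,0,0,0,0,0,2],
])

```text
clock: 11.4
eef_pos: [465.8, -180.4, 24.8]
eef_rot: [-3.142, 0.0, 2.917]
wrist_force: [-0.9, -0.3, -1.0]
finger_gap: 34.5
```

Within about 1 mm of the bench, so I'm releasing slowly and then rising.

jog_arm([
  [0,0,0,0,0,0,3.6],
  [0,0,0,0,0,0,3.8],
  [0,0,0,0,0,0,4.2],
  [0,0,0,0,0,0,5],
  [0,0,0,0,0,0,6.5],
  [0,0,0,0,0,0,8],
  [0,0,0,0,0,0,8],
  [0,0,-0.5,0,0,0,8],
  [0,0,-1.5,0,0,0,8],
  [0,0,-3,0,0,0,8],
  [0,0,-4,0,0,0,8],
  [0,0,-4,0,0,0,8],
  [0,0,-3,0,0,0,8],
  [0,0,0,0,0,0,8],
])

```text
clock: 13.15
eef_pos: [466.5, -180.7, 187.7]
eef_rot: [-3.141, 0.005, 2.917]
wrist_force: [0.1, 0.1, 0.3]
finger_gap: 79.9
```

Run:
```python
from h import *
S=camera("side")
cv2.imwrite("pics/side6.png",cv2.resize(S["image"][160:260,170:290,::-1],(720,600),interpolation=cv2.INTER_CUBIC))
print(read_state()["wrist_force"])
```

```text
[-0.46578841  0.25034963 -1.18212546]
```

```bash
sleep 2
```

```text
(no output)
```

View pics/side6.png

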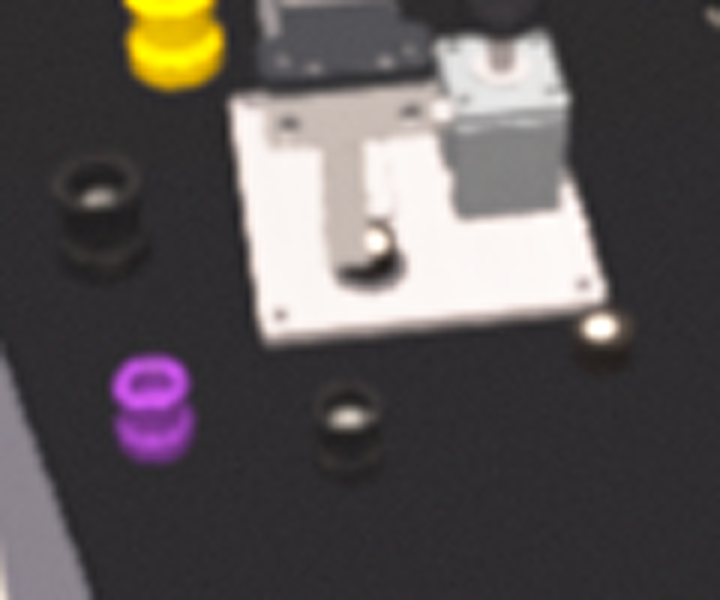

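The small loupe stands upright on the bench beside the press at crop (348,430), about full-image (228,232). Next I'll close the fingers and go over the head.

jog_arm([
  [-0.4,0.8,-0.5,0,0,0,0],
  [-1.04,1.77,0,0,0,0,0],
  [-1.04,1.77,0,0,0,0,0],
  [-1.04,1.77,0,0,0,0,0],
  [-1.04,1.77,0,0,0,0,0],
  [-1.04,1.77,0,0,0,0,0],
  [-1.04,1.77,0,0,0,0,0],
  [-1.04,1.77,0,0,0,0,0],
  [-1.04,1.77,0,0,0,0,0],
  [-1.04,1.77,0,0,0,0,0],
  [-1.04,1.77,0,0,0,0,0],
  [0,0,0,0,0,0,0],
  [0,0,0,0,0,0,0],
])

```text
clock: 14.82
eef_pos: [612.0, -24.3, 189.6]
eef_rot: [-3.141, -0.0, 2.917]
wrist_force: [0.2, -0.3, -0.2]
finger_gap: 0.5
```

Run:
```python
from h import *
S=camera("side");s=read_state();p=s["eef_pos"];print(p,s["finger_gap"])
I=cv2.resize(S["image"][110:210,200:320,::-1],(720,600),interpolation=cv2.INTER_CUBIC)
for q in((p[0],p[1],p[2]-22),(613,-24,138)):
    uv=(proj(S,q)-(200,110)+.5)*6;cv2.circle(I,tuple(int(t) for t in uv),4,(0,0,255),-1)
cv2.imwrite("pics/side7.png",I)
```

```text
[611.95637112 -24.48915727 189.70350517] 0.2289380558822922
```

```bash
sleep 2
```

```text
(no output)
```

View pics/side7.png

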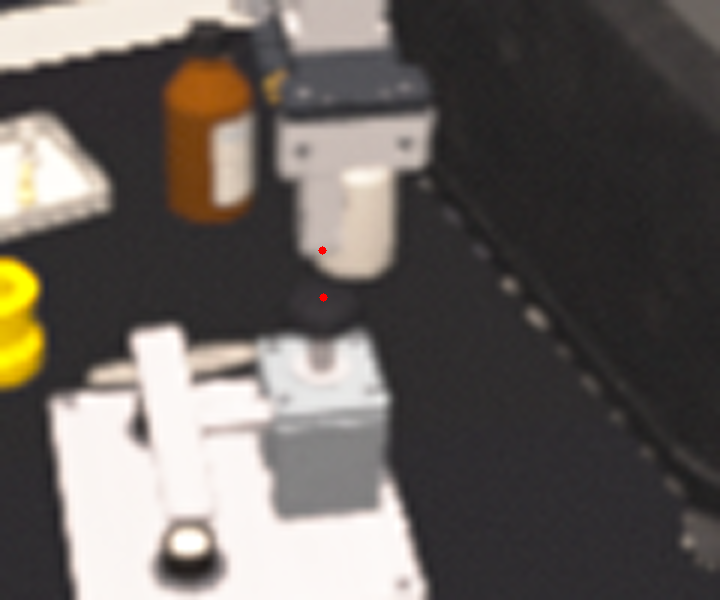

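The fingertips (322,250) are directly above the head (323,298), so I'm pressing.

jog_arm([
  [0,0,1,0,0,0,0],
  [0,0,1.4,0,0,0,0],
  [0,0,0.7,0,0,0,0],
  [0,0,0.7,0,0,0,0],
  [0,0,0.7,0,0,0,0],
  [0,0,0.6,0,0,0,0],
  [0,0,0.2,0,0,0,0],
  [0,0,0,0,0,0,0],
])

```text
clock: 15.88
eef_pos: [611.9, -24.3, 137.3]
eef_rot: [-3.141, -0.001, 2.917]
wrist_force: [-8.0, -1.1, 12.6]
finger_gap: 0.0
```

jog_arm([
  [0,0,0.2,0,0,0,0],
  [0,0,0.15,0,0,0,0],
  [0,0,0.1,0,0,0,0],
  [0,0,0,0,0,0,0],
])

```text
clock: 16.38
eef_pos: [612.0, -24.3, 134.1]
eef_rot: [-3.141, 0.0, 2.917]
wrist_force: [-13.1, -0.8, 20.8]
finger_gap: 0.6
```

jog_arm([
  [0,0,0.1,0,0,0,0],
  [0,0,0.05,0,0,0,0],
  [0,0,0,0,0,0,0],
  [0,0,0,0,0,0,0],
])

```text
clock: 16.88
eef_pos: [612.1, -24.3, 133.9]
eef_rot: [-3.141, 0.001, 2.917]
wrist_force: [-19.1, 0.5, 32.6]
finger_gap: 0.3
```

Run:
```python
from h import *
S=camera("side");s=read_state();print(s["eef_pos"],s["wrist_force"],s["moment"])
I=cv2.resize(S["image"][110:210,200:320,::-1],(720,600),interpolation=cv2.INTER_CUBIC)
cv2.imwrite("pics/side8.png",I)
```

```text
[612.13209747 -24.30466626 133.93509332] [-18.34928925   0.16618759  32.81082762] [-0.01466496  3.66879591 -0.01334402]
```

```bash
sleep 2
```

```text
(no output)
```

View pics/side8.png

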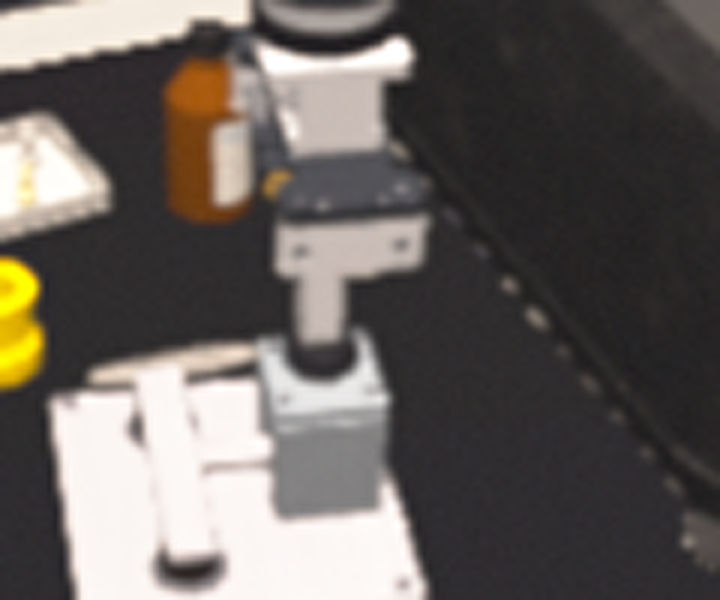

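The head (322,360) is flush on the housing and the bar sits on the specimen. Force rises with no further travel, so it is on its stop. I'm retracting.

jog_arm([
  [0,0,-0.5,0,0,0,0],
  [0,0,-0.8,0,0,0,0],
  [0,0,-0.8,0,0,0,0],
  [0,0,-0.8,0,0,0,0],
  [0,0,-1,0,0,0,0],
  [0,0,-2,0,0,0,0],
  [0,0,-3,0,0,0,0],
  [0,0,-2,0,0,0,0],
  [0,0,0,0,0,0,0],
  [0,0,0,0,0,0,0],
  [0,0,0,0,0,0,0],
])

```text
clock: 18.3
eef_pos: [612.0, -24.1, 238.6]
eef_rot: [-3.141, -0.002, 2.917]
wrist_force: [0.3, 0.3, 0.6]
finger_gap: 0.8
```

Run:
```python
from h import *
S=camera("side");s=read_state();print(s["eef_pos"],s["wrist_force"],np.abs(s["qd"]).max())
I=cv2.resize(S["image"][110:260,160:320,::-1],(640,600),interpolation=cv2.INTER_CUBIC)
cv2.imwrite("pics/side9.png",I)
```

```text
[612.0487038  -24.08887679 238.76474454] [-0.48865778 -0.49041212  0.31856938] 0.0050268691203551145
```

```bash
sleep 2
```

```text
(no output)
```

View pics/side9.png

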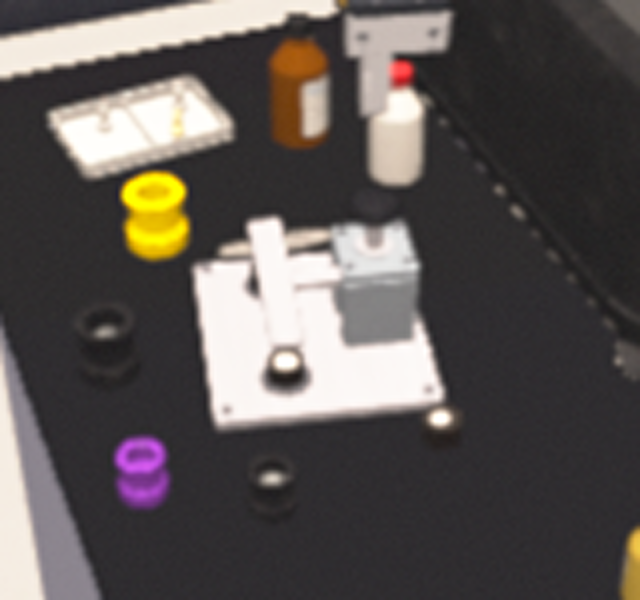

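The head is back up at (375,205), the loupe is upright on the bench at (272,485), the other things are where they were, and the robot is clear.

```bash
python3 -c "
from cell import *
print(sign_off())"
```

```text
the job is handed in; nothing more can be done
None
```

I took the small black loupe out towards the front of the press and stood it upright on the bench, to the right of the base at about x 466, y -181 mm. I then pressed the head down with closed fingers, let it spring back, and handed the job in at about 18 s of the 54 s allowed.

- **Pressing:** the fingertips stopped at about 112 mm, which is the head's nominal stop height. The vertical force rose to about 33 N with almost no further travel. The picture showed the head down on the housing and the bar on the specimen.
- **Final picture:** the head and bar are back up and the loupe is upright and released. The other things in that view looked unmoved. That crop left out the test block, swab jar, caliper and most of the oil bottle, but the arm never went near them.
- **Arm:** it ended clear of everything, with a wrist force under 1 N.

**Unexpected:** during the press there was a sideways force of up to 19 N towards the robot, probably friction between the fingertips and the head. It was gone after I retracted.

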